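Take the injector block off the bun filler for washing

ROBOT

A 6-joint arm with a two-finger parallel gripper is mounted at the origin on a cart in front of the work surface, level with it; the furniture and walls round the work are solid. World frame = base frame: x ahead of the robot, y to its left, z up, the work surface at z = 0. Lengths are in mm, angles in rad, forces in N, time in s.
With the tool pointing down it reaches from about 350 to 775 mm from the base axis. Payload 7.3 kg.
Tool frame: the origin (TCP) lies at the very end of the fingers, on their centre line; the grasp point (between the pads) lies 19 mm behind it; z points along the fingers, x is the direction in which the jaws open and shut, and the axes are right-handed (so a half turn about z gives the same grasp; the last joint's range is limited). The gripper opens to 92 mm and grips with 3 to 60 N. Pads are 19 mm wide; open, the fingers measure 130 mm over their backs; the gripper's body (75 mm by 190 mm) begins 47 mm behind the grasp point.
Start: joints at [-0.146, 0.342, 1.524, -0, 1.275, -0.146], TCP at [525.019, 0.019, 226.741] pointing down, gripper open.
Joint ranges: [-2.53, 2.53], [-0.77, 2.02], [0.04, 2.7], [-1, 4.14], [0.28, 2.66], [-3.11, 3.11]. Speed limits (rad/s): [2.57, 2.57, 3.14, 3.14, 3.14, 3.14].

INTERFACE

Orientations are given as [roll, pitch, yaw] about the fixed x, y, z axes, in that order (R = Rz(yaw) Ry(pitch) Rx(roll)).
In Python, from plant import bot, capture, camera_params gives the robot as it stands.
- The arm moves only by the shell command python3 -m jog 'ROWS' [OPENING]. ROWS is a JSON object of lists of equal length, an entry for each row: "xyz": the shift along the world's x, y, z as a fraction of full scale, a list of three; "angular": the turn, a rotation vector about the world's x, y, z as a fraction of full scale, a list of three. In form: {"xyz": [[x, y, z], ...], "angular": [[wx, wy, wz], ...]}. A call has 1 to 10 rows; each row shifts and turns the pose as measured when the row begins; what a row does not reach is not made up. Full scale, the value 1, is 2 cm for a shift and 6 degrees for a turn. A row lasts 1/10 s, in which the tool goes at most 50 mm and 8.59 degrees, less where a joint would pass 70% of its speed; a pose out of reach is approached as far as the arm can. A call with a number of a shift or a turn outside -1 to 1 is refused whole. A call with a gripper value outside its range is refused whole. OPENING is the closure, from -1 (fully open) to 1 (shut), set as the call begins (- or left out, the last holds). The fingers move at their own pace and stop on an object; the grip force is fixed at half the most. Time passes only in rows, so rows that do not move let the fingers close. It gives the time, the measured TCP pose, the force and the opening at its end, in the units of the state.
- bot.get_obs(): the state, without advancing time (a new reading comes with each control period).
- capture(name): name is "scene" or "side" or "wrist"; returns the picture (400x640x3 uint8, red, green, blue); there is no depth.
- camera_params(name): a dict with "fx", "fy", "cx", "cy" (pixels), "rvec" (rotation vector, rad) and "tvec" (3), from world to camera coordinates, as OpenCV has them. Camera axes: x right, y down, z forward; pixel columns grow to the right and rows downward; lengths in mm; the calibration is good to about 2 mm. A picture is of the moment at which its call begins: read the wrist's pose just before it. camera_params takes no time and is no camera call; for the wrist camera it gives the pose at the moment of the call.
- bot.close_job(): hands the job in, once; it reports no verdict.
The state is a dict: "time": time; "joint_positions": joint angles; "dq": joint speeds; "tau": joint torques, N m; "tool_pos": TCP position; "tcp_rot": TCP orientation; "contact_force": force on the tool from outside, world axes, zero at the start; "moment": the same for the moment, N m; "grip_width": finger opening in mm.
Only numpy, scipy, OpenCV 4.12 (cv2) and the standard library are available. Lean on these libraries where they do the work, as an engineer would, in place of code of your own. Each camera call takes 0.05 s, during which the arm holds its last target.

TASK

Filling is finished and the injector block has to go to the wash: flip the toggle clamp's handle over to release the block, lift it off its sloping seat and lay it gently in the wire wash basket, flat on its underside with the rib up. Leave the clamp open, and do not disturb the bun and the spice shaker standing by.

Things in the scene. Friction and masses are not known exactly. Their poses are not given: they have to be found in the camera images.
- injector_grip (a point): middle of the grip rib (16 mm thick in x, 66 long in y, 26 high) on top of the loose injector block: steel, 44 mm (x) by 132 (y) by 32 thick, 0.3 to 0.5 kg. The flat underside is 45 mm below this point; z points from underside to rib. The block reaches 22 mm either way along x, 66 along y. At the start it lies clamped in the seat, its z square to the slope
- injector_tubes (a point): midway between the open ends of the block's two filling tubes: 9 mm thick, 56 mm long, 68 mm apart, standing out of its -x face (axes as injector_grip). This point is 78 mm to -x of the rib's middle and 18 mm above the underside. In the seat they point down the slope, to the robot's side
- seat_center (a point): centre of the bun filler's seat, where the block's underside lies. x points up the 30 degree slope, y left to the clamp, z square to the seat, leaning to the robot. A ledge 8 mm high runs round the block with 2 mm play: lift it along z. The filler is fixed; its housing and hopper stand up the slope, more than 70 mm from here
- clamp_pin (a point): the pin about which the toggle clamp's arm turns, beside the block: y = 99, z = 24 mm in the seat's frame, and with the same axes. Clamped, the arm runs from here to -y over the block's end, and its spindle reaches up 44 mm in z above this pin, so push the handle from the block's side above that. Open, the arm stands upright here, clear of the rib
- handle_grip (a point): middle of the clamp handle's black grip, 17 to 19 mm thick, 56 long; z runs along the handle to its free end. Locked, the handle stands square to the seat: this point at y = -10, z = 98 mm in clamp_pin's axes. Opening it goes over to +y, away from the block, and down by 100 degrees, through (y, z) = 22, 93; 48, 81; 72, 61; 89, 31 to the end at 95, 2. Its x stays 0
- clamp_arm (a joint): angle of the clamp's arm, rad: 0 clamped, 1.40 fully open; a link moves it with the handle. About 8 N square to the handle at its grip takes it over the dead centre in the first 10 degrees, the arm hardly moving; then it goes nearly freely (arm at 0.4 with the handle at 45 degrees, 1.09 at 86) and, well past half-way, stays open by its own weight
- basket_floor (a point): centre of the floor of the wire wash basket, on top of the wires, 18 mm above the table; z up, x along its short side, y along its long side. Inside 154 mm (x) by 214 mm (y), walls 50 mm high above the floor. The basket does not move
- bun_4: a choux bun, about 93 mm across and 55 mm high, on the table before the filler; a bystander. Origin in the middle of its underside
- shaker: a spice shaker with a black cap, 45 mm across and 105 mm high, behind the basket; a bystander. Origin in the middle of its underside

How it is judged:
By the outcome, as a careful person would: the job done as asked, in the order asked, and still so for the second after the job is handed in, with the robot touching nothing.
It also fails if it takes over 54 s, if anything falls off the work surface, if the arm or the gripper's body presses on something with over 40 N, if the wrist force passes 120 N, or if a joint passes its speed limit or range.

## Working session

There is one attempt and no reset: what is moved stays moved. The work goes in short steps, Python scripts to look and compute and a shell command to move; the robot and the scene stay as the last step left them, time stands still between calls to the robot, and variables do not carry over. Pictures are saved under pics/ and viewed, and the job is handed in when it is done.

```bash
ls; mkdir -p pics; python3 - <<'E'
from plant import bot,capture,camera_params
import cv2
o=bot.get_obs();print(o)
for n in ["scene","side","wrist"]:
    print(n,camera_params(n))
    cv2.imwrite(f"pics/{n}0.png",capture(n)[:,:,::-1])
E
```

```text
pics
{'time': 0.0, 'joint_positions': array([-1.45941741e-01,  3.42742863e-01,  1.52499828e+00,  1.26460910e-05,
        1.27539523e+00, -1.46026940e-01]), 'dq': array([-0.00146459,  0.00048749, -0.00010417, -0.00040408,  0.0004151 ,
       -0.00276156]), 'tau': array([ 7.61924657e-04, -4.31245601e+01, -2.44219762e+01,  7.17750052e-02,
        5.59406646e-02, -1.04314388e-04]), 'tool_pos': array([5.24602906e+02, 1.15101350e-01, 2.26041047e+02]), 'tcp_rot': array([-3.14135607e+00,  1.52552857e-03,  8.16879761e-05]), 'contact_force': array([-0.63839169,  0.36468989, -0.35523344]), 'moment': array([0.07226094, 0.02780068, 0.02474188]), 'grip_width': 91.63825679070162}
scene {'fx': 397.76089316102116, 'fy': 397.76089316102116, 'cx': 317.308147824378, 'cy': 198.90479449707826, 'rvec': array([ 2.16432808, -0.44773559,  0.25765331]), 'tvec': array([-529.62401865,  164.61055871,  949.59748105])}
side {'fx': 487.45565284077844, 'fy': 487.45565284077844, 'cx': 309.5691226276761, 'cy': 202.4315350180441, 'rvec': array([ 0.48398558, -2.50272271,  1.44332522]), 'tvec': array([405.43271216, 298.55431323, 783.66508155])}
wrist {'fx': 321.02348368204423, 'fy': 321.02348368204423, 'cx': 319.3768476724648, 'cy': 203.08655767053693, 'rvec': array([-2.84979242e+00, -1.33602335e-03,  2.54197257e-03]), 'tvec': array([-524.79557634,  -36.90103732,  390.33397947])}
```

View pics/scene0.png

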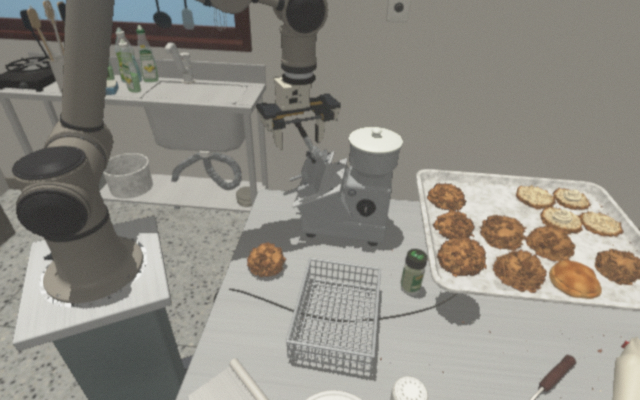

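View pics/side0.png

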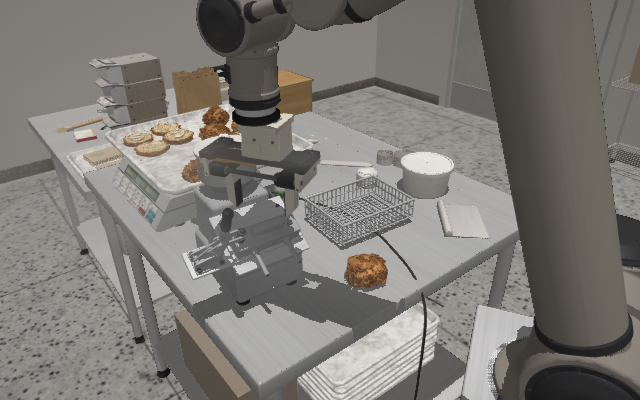

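View pics/wrist0.png

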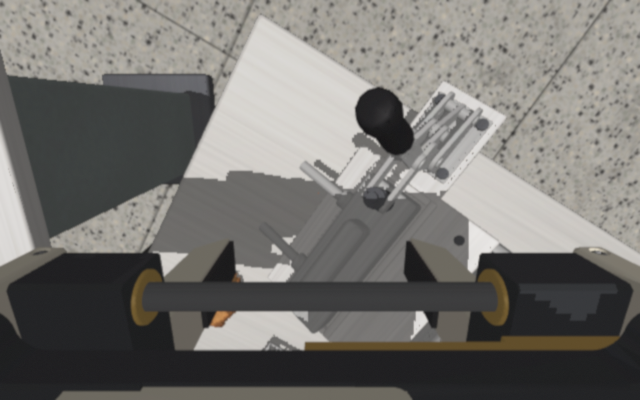

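The clamp (handle top around (380,110) in the wrist view) and the block, yawed about -40°, are in view. I'll enlarge the relevant areas.

```bash
python3 - <<'E'
import cv2
w=cv2.imread('pics/wrist0.png');s=cv2.imread('pics/side0.png')
cv2.imwrite('pics/w_crop.png',cv2.resize(w[70:345,220:520],None,fx=2.1,fy=2.1,interpolation=cv2.INTER_CUBIC))
cv2.imwrite('pics/s_crop.png',cv2.resize(s[170:310,175:315],None,fx=4.2,fy=4.2,interpolation=cv2.INTER_CUBIC))
E
```

```text
(no output)
```

View pics/w_crop.png

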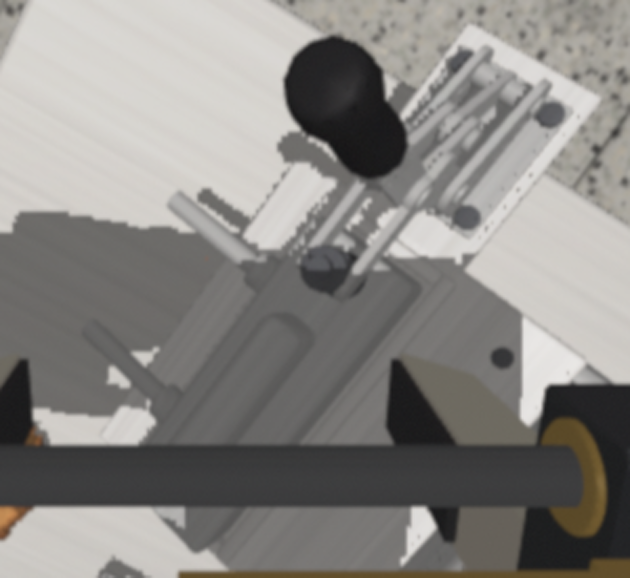

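View pics/s_crop.png

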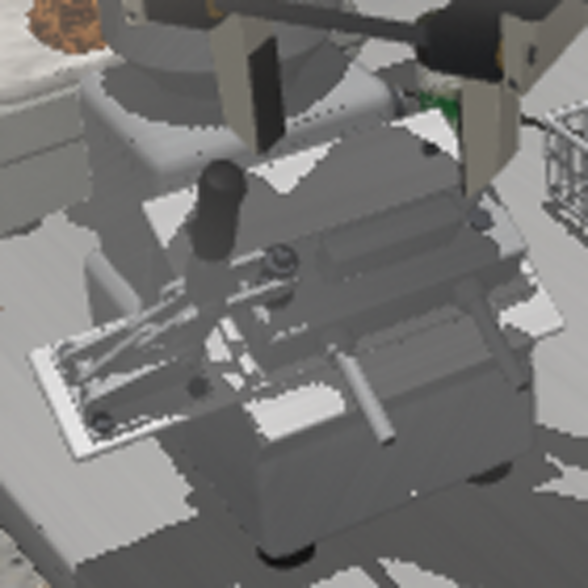

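```bash
cat > h.py <<'E'
import numpy as np,cv2
from scipy.optimize import least_squares
from scipy.spatial.transform import Rotation as Ro
from plant import camera_params
def K(p): return np.array([[p['fx'],0,p['cx']],[0,p['fy'],p['cy']],[0,0,1]])
def proj(p,X): return cv2.projectPoints(np.atleast_2d(X).astype(float),p['rvec'],p['tvec'],K(p),None)[0][:,0]
def tri(p1,u1,p2,u2):
    P=[K(p)@np.c_[Ro.from_rotvec(p['rvec']).as_matrix(),p['tvec']] for p in(p1,p2)]
    X=cv2.triangulatePoints(P[0],P[1],np.array(u1,float).reshape(2,1),np.array(u2,float).reshape(2,1))[:,0]
    return X[:3]/X[3]
def ray(p,u,z):
    R=Ro.from_rotvec(p['rvec']).as_matrix();c=-R.T@p['tvec']
    d=R.T@np.linalg.inv(K(p))@np.array([u[0],u[1],1.]);return c+d*(z-c[2])/d[2]
def seatR(yaw): return (Ro.from_euler('z',yaw)*Ro.from_euler('y',-np.pi/6)).as_matrix()
E
python3 - <<'E'
from h import *
w=camera_params('wrist');s=camera_params('side')
W=lambda a:np.array(a)/2.1+[220,70]
S=lambda a:np.array(a)/4.2+[175,170]
pts={'t1':((177,201),(387,437),(-78,34,18)),'t2':((93,330),(520,384),(-78,-34,18)),
'top':((335,87),(225,172),(0,89,146)),'bot':((374,157),(210,248),(0,89,95)),'sp':((328,262),(283,255),None)}
for k,(a,b,c) in pts.items():
    X=tri(w,W(a),s,S(b));print(k,X.round(1),(proj(w,X)-W(a)).round(1),(proj(s,X)-S(b)).round(1))
def f(v):
    R=seatR(v[3]);r=[]
    for a,b,c in pts.values():
        if c is None: continue
        X=R@np.array(c)+v[:3]
        r+=[*(proj(w,X)[0]-W(a)),*(proj(s,X)[0]-S(b))]
    return np.array(r)
r=least_squares(f,[550,50,100,-.7],loss='soft_l1');v=r.x
print(v,f(v).reshape(-1,4).round(1))
R=seatR(v[3])
for n,c in dict(seat=(0,0,0),grip=(0,0,45),pin=(0,99,24),handle=(0,89,122)).items(): print(n,(R@np.array(c)+v[:3]).round(1))
print(R.round(3))
E
```

```text
t1 [510.1  26.5 105.3] [[-2.   1.5]] [[-0.5  0.1]]
t2 [472.6 -31.6 103.1] [[-1.1  1.2]] [[-0.3  0.2]]
top [545.1  74.3 258.3] [[-7.6  3.7]] [[-0.9 -0.1]]
bot [566.9  57.2 208.3] [[-1.6  0.8]] [[-0.2 -0. ]]
sp [558.   20.7 184.4] [[-6.   3.6]] [[-1.1  0.1]]
[556.79005982 -42.091525   130.20557149  -0.59138327] [[ 0.3 -0.8 -2.2 -0. ]
 [-0.2 -1.4 -2.1 -0.4]
 [-6.5  8.3 -0.6  0.2]
 [ 0.5 -0.4 -0.9 -1.8]]
seat [556.8 -42.1 130.2]
grip [538.1 -29.5 169.2]
pin [602.   46.8 151. ]
handle [555.8  65.8 235.9]
[[ 0.719  0.558 -0.415]
 [-0.483  0.83   0.279]
 [ 0.5    0.     0.866]]
```

```bash
python3 - <<'E'
from h import *
v=Ro.from_matrix(seatR(-.585)).as_rotvec(degrees=True);print(v,v/6)
E
```

```text
[ -8.7726626  -29.13175558 -32.74002255] [-1.46211043 -4.8552926  -5.45667043]
```

```bash
python3 -m jog '{"xyz":[[0,0,1],[0,0,1],[-0.2,0.3,1],[-0.2,0.3,0.6],[-0.3,0.4,0.6],[-0.3,0.4,0.6],[-0.3,0.4,0.4],[-0.3,0.4,0.2],[-0.3,0.4,0],[0,0.3,0]],"angular":[[0,0,0],[0,0,0],[-0.18,-0.6,-0.68],[-0.18,-0.6,-0.68],[-0.18,-0.6,-0.68],[-0.18,-0.6,-0.68],[-0.18,-0.6,-0.68],[-0.18,-0.6,-0.68],[-0.18,-0.6,-0.68],[-0.18,-0.6,-0.68]]}' 1
cat > cap.py <<'E'
import sys,cv2,json
from plant import bot,capture,camera_params
o=bot.get_obs();print(o['time'],o['tool_pos'].round(1),o['tcp_rot'].round(3),o['joint_positions'].round(2),o['contact_force'].round(1),round(o['grip_width'],1))
for a in sys.argv[2:]:
    p=camera_params(a);cv2.imwrite(f'pics/{a}{sys.argv[1]}.png',capture(a)[:,:,::-1])
    json.dump({k:(v.tolist() if hasattr(v,'tolist') else v) for k,v in p.items()},open(f'pics/{a}{sys.argv[1]}.json','w'))
E
python3 cap.py 1 wrist side scene
```

```text
time: 1.15
tool_pos: [484.4, 57.8, 336.1]
tcp_rot: [-3.124, -0.529, -0.616]
contact_force: [-0.0, -0.0, -0.2]
grip_width: 16.4
1.15 [484.4  57.8 336.1] [-3.124 -0.529 -0.616] [ 0.19  0.02  1.75 -0.43  1.02  0.96] [-0.  -0.  -0.2] 16.4
```

View pics/wrist1.png

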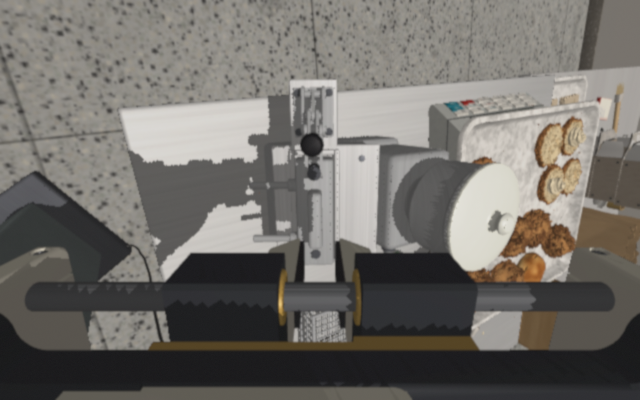

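View pics/side1.png

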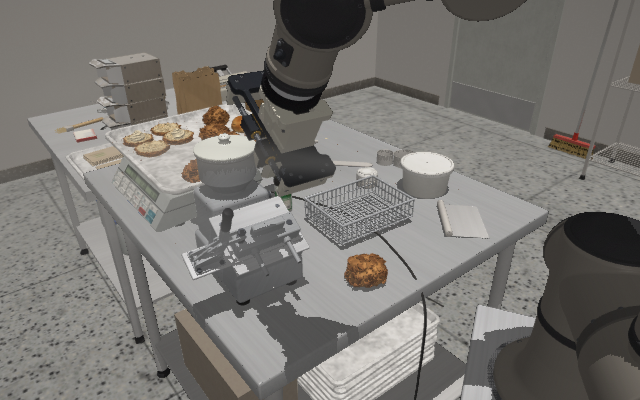

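View pics/scene1.png

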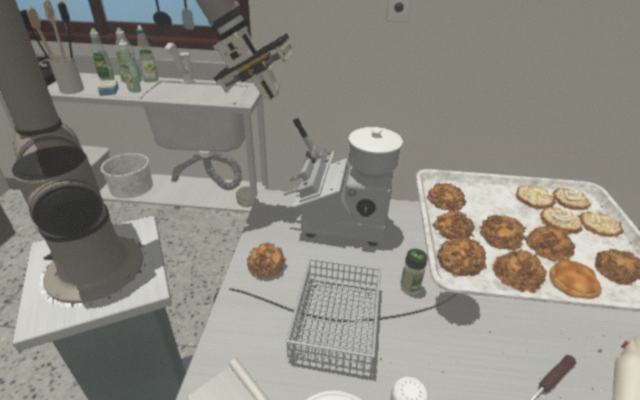

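```bash
python3 - <<'E'
import cv2
w=cv2.imread('pics/wrist1.png');s=cv2.imread('pics/side1.png');c=cv2.imread('pics/scene1.png')
cv2.imwrite('pics/w1c.png',cv2.resize(w[70:270,230:350],None,fx=3,fy=3,interpolation=cv2.INTER_CUBIC))
cv2.imwrite('pics/s1c.png',cv2.resize(s[130:310,175:315],None,fx=3.3,fy=3.3,interpolation=cv2.INTER_CUBIC))
cv2.imwrite('pics/c1c.png',cv2.resize(c[110:260,270:430],None,fx=3.7,fy=3.7,interpolation=cv2.INTER_CUBIC))
E
```

```text
(no output)
```

View pics/w1c.png

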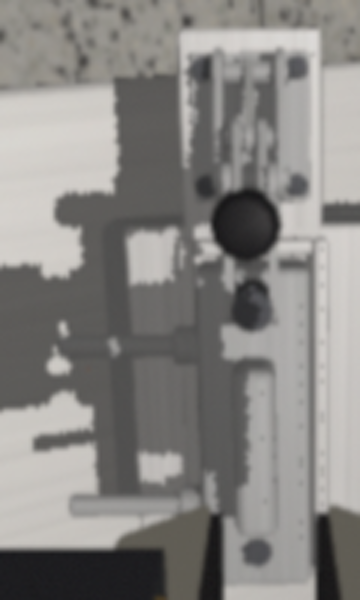

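View pics/s1c.png

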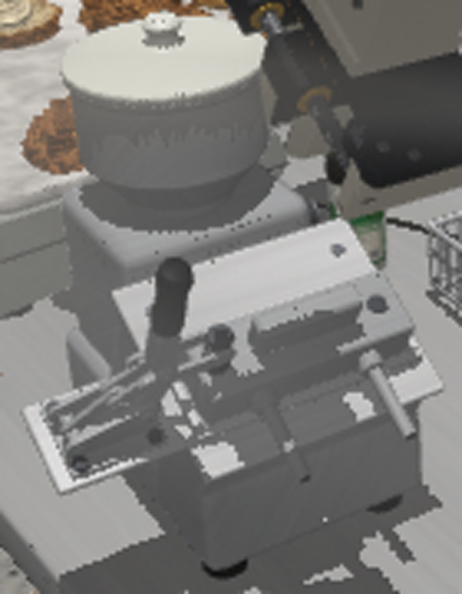

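View pics/c1c.png

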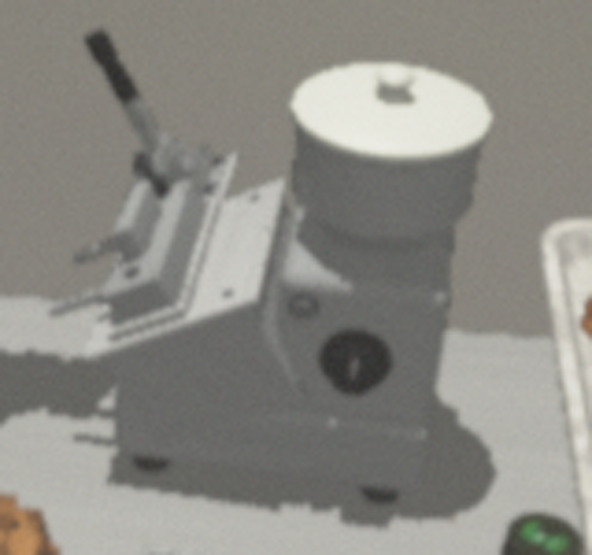

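```bash
python3 - <<'E'
from h import *
import json
P={n:{k:np.array(x) for k,x in json.load(open(f'pics/{n}1.json')).items()} for n in('wrist','side','scene')}
m={'wrist':lambda a:np.array(a)/3+[230,70],'side':lambda a:np.array(a)/3.3+[175,130],'scene':lambda a:np.array(a)/3.7+[270,110]}
obs=[('wrist',(70,503),(-78,-34,18)),('wrist',(245,224),(0,89,148)),('wrist',(257,362),(0,33,58)),('wrist',(257,536),(0,-33,58)),
('wrist',(313,583),(22,-66,32)),('wrist',(313,265),(22,66,32)),
('side',(306,478),(-78,34,18)),('side',(408,433),(-78,-34,18)),('side',(175,264),(0,89,147)),('side',(167,330),(0,89,96)),
('scene',(53,313),(-78,-34,18)),('scene',(78,259),(-78,34,18)),('scene',(96,38),(0,89,147)),('scene',(128,97),(0,89,96))]
def f(v):
    R=seatR(v[3])
    return np.concatenate([proj(P[n],R@np.array(c)+v[:3])[0]-m[n](a) for n,a,c in obs])
for loss in('linear','soft_l1'):
    r=least_squares(f,[550,-40,130,-.6],loss=loss);v=r.x;print(v.round(3))
print(f(v).reshape(-1,2).round(1))
R=seatR(v[3]);np.save('seat.npy',v)
print(tri(P['side'],m['side']((163,28)),P['scene'],m['scene']((396,80))))
k=tri(P['side'],m['side']((163,28)),P['scene'],m['scene']((396,80)))
print('lid knob in seat',R.T@(k-v[:3]))
a=tri(P['side'],m['side']((265,48)),P['scene'],m['scene']((292,105)));print(R.T@(a-v[:3]))
for n,q in (('wrist',(313,265)),):print(proj(P[n],R@np.array((0,99,24))+v[:3]))
E
```

```text
[555.374 -40.487 130.368  -0.602]
[555.32  -41.258 130.28   -0.597]
[[ 0.3 -0.5]
 [ 0.4  5.4]
 [-1.1  1.6]
 [-0.   0. ]
 [-0.4 -0.2]
 [-0.6 -0.5]
 [-2.5 -0.4]
 [-1.5  0.3]
 [ 0.2  1.1]
 [-1.2 -2.7]
 [ 0.2 -0.7]
 [-0.5 -0.2]
 [-0.4 -0. ]
 [ 0.5  0.3]]
[ 667.44281104 -122.62891175  290.83910841]
lid knob in seat [200.20112038  -4.23376975  69.81169655]
[147.19522628 -42.42657266  96.93104227]
[[313.65833033 127.67259562]]
```

```bash
python3 - <<'E'
import numpy as np
np.save('seat.npy',[555.4,-41,130.3,-.60])
E
cat >> h.py <<'E'
def st(tgt=None,Rt=None,frame='pin'):
    from plant import bot
    o=bot.get_obs();v=np.load('seat.npy');R=seatR(v[3])
    org=v[:3]+(R@np.array([0,99,24]) if frame=='pin' else 0)
    p=o['tool_pos'];print('t',round(o['time'],2),frame,(R.T@(p-org)).round(1),'F',o['contact_force'].round(1),'w',round(o['grip_width'],1))
    if tgt is not None: print('d/20 world',((org+R@np.array(tgt)-p)/20).round(2))
    Rt=R@np.diag([1,-1,-1]) if Rt is None else Rt
    c=Ro.from_euler('xyz',o['tcp_rot']).as_matrix();print('rot/6deg',(Ro.from_matrix(Rt@c.T).as_rotvec(degrees=True)/6).round(2))
E
python3 -c "
from h import *;st((0,-45,92))"
```

```text
t 1.3 pin [  3.2 -56.9 210.8] F [ 0.7  0.5 -0.9] w 4.8
d/20 world [ 2.67 -1.1  -5.23]
rot/6deg [-0.08  0.07  0.  ]
```

```bash
python3 -m jog '{"xyz":[[0.45,-0.18,-0.87],[0.45,-0.18,-0.87],[0.45,-0.18,-0.87],[0.45,-0.18,-0.87],[0.45,-0.18,-0.87],[0.45,-0.18,-0.87],[0,0,0]],"angular":[[-0.08,0.07,0],[0,0,0],[0,0,0],[0,0,0],[0,0,0],[0,0,0],[0,0,0]]}' 1
python3 cap.py 2 wrist side; python3 -c "
from h import *;st((0,-45,92))"
```

```text
time: 2.0
tool_pos: [543.3, 31.5, 227.9]
tcp_rot: [3.134, -0.515, -0.586]
contact_force: [-0.7, -0.2, -0.6]
grip_width: 0.2
2.0 [543.3  31.5 227.9] [ 3.134 -0.515 -0.586] [ 0.1   0.21  1.83 -0.48  0.76  0.99] [-0.7 -0.2 -0.6] 0.2
t 2.1 pin [  6.  -45.3  88.2] F [ 0.  -0.6  0.1] w 0.3
d/20 world [-0.29  0.21  0.01]
rot/6deg [ 0.   -0.06 -0.09]
```

View pics/wrist2.png

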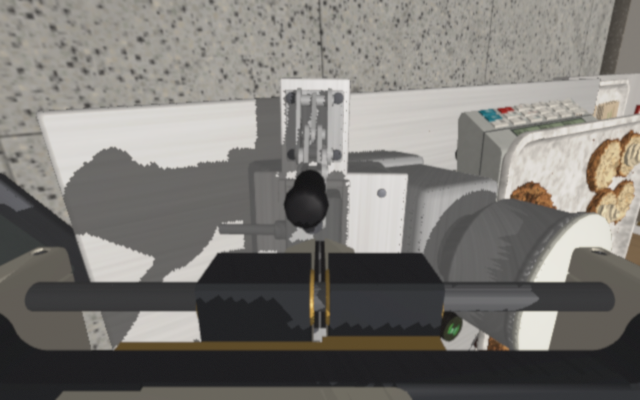

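View pics/side2.png

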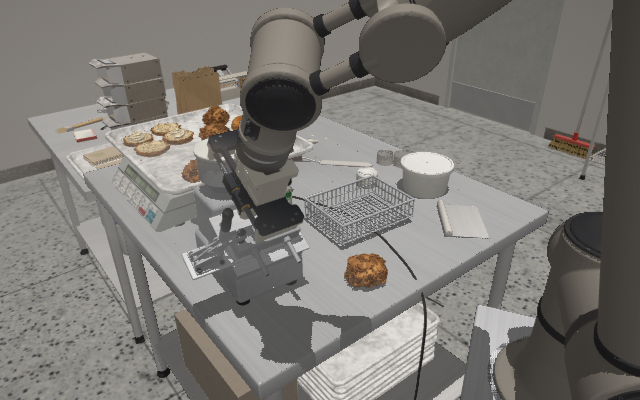

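```bash
python3 -m jog '{"xyz":[[0.1,0.45,-0.02],[0.1,0.45,0],[0.29,0.43,0.02],[0.29,0.43,0.02],[0.29,0.43,0.02]],"angular":[[0,-0.06,-0.09],[0,0,0],[0,0,0],[0,0,0],[0,0,0]]}' 1
python3 -c "
from h import *;st((0,3,92))"
```

```text
time: 2.6
tool_pos: [566.8, 77.5, 236.3]
tcp_rot: [-3.138, -0.527, -0.601]
contact_force: [0.1, 0.2, -0.0]
grip_width: 0.0
t 2.6 pin [ 3.2  5.3 96.5] F [ 0.1  0.2 -0. ] w 0.0
d/20 world [-0.08 -0.08 -0.28]
rot/6deg [-0.    0.04 -0.01]
```

```bash
python3 -m jog '{"xyz":[[0.42,0.5,-0.25],[0.42,0.5,-0.25],[0.6,0.53,-0.35],[0.6,0.53,-0.35]],"angular":[[0,0,0],[0,0,0],[0,0,0],[0,0,0]]}' 1
python3 -c "
from h import *;st((0,62,71))"; python3 cap.py 3 side wrist
```

```text
time: 3.0
tool_pos: [611.2, 123.5, 211.8]
tcp_rot: [-3.136, -0.529, -0.6]
contact_force: [-0.4, -0.7, -0.5]
grip_width: 0.3
t 3.0 pin [ 0.2 68.2 70. ] F [-0.4 -0.7 -0.5] w 0.3
d/20 world [-0.2  -0.24  0.04]
rot/6deg [-0.01  0.07 -0.03]
3.0 [611.2 123.5 211.8] [-3.136 -0.529 -0.6  ] [ 0.27  0.39  1.62 -0.54  0.84  1.18] [-0.4 -0.7 -0.5] 0.3
```

View pics/side3.png

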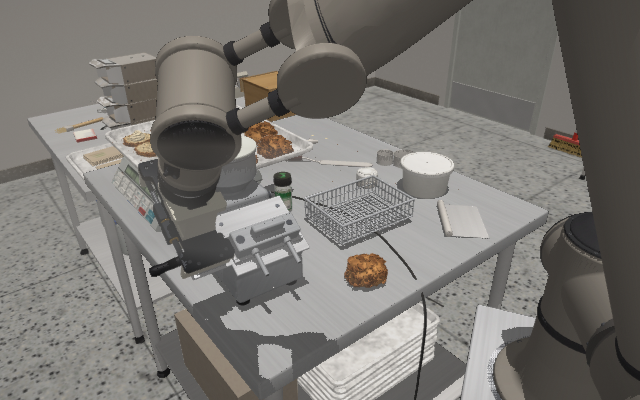

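View pics/wrist3.png

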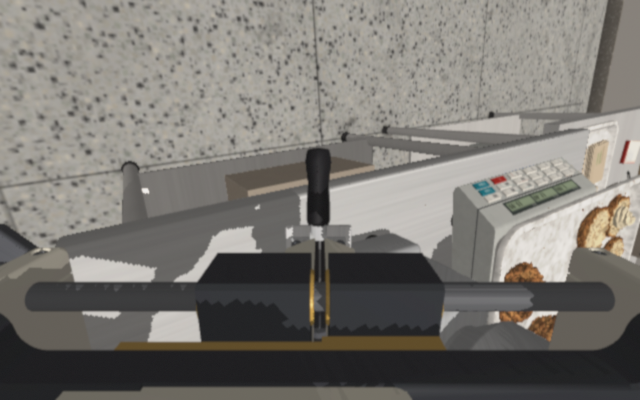

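```bash
python3 -m jog '{"xyz":[[0.58,0.21,-0.63],[0.58,0.21,-0.63],[0.53,0.09,-0.6],[0.4,0.06,-0.5],[0,0,0]],"angular":[[0,0,0],[0,0,0],[0,0,0],[0,0,0],[0,0,0]]}' 1
python3 -c "
from h import *;st((0,99,9))"; python3 cap.py 4 side
```

```text
time: 3.6
tool_pos: [653.7, 136.1, 160.4]
tcp_rot: [-3.14, -0.526, -0.596]
contact_force: [-0.6, -0.1, -0.8]
grip_width: 0.3
t 3.6 pin [ -1.3 102.7  11.5] F [-0.6 -0.1 -0.8] w 0.3
d/20 world [-0.01 -0.22 -0.07]
rot/6deg [ 0.01  0.03 -0.05]
3.6 [653.7 136.1 160.4] [-3.14  -0.526 -0.596] [ 0.27  0.53  1.55 -0.57  0.79  1.22] [-0.6 -0.1 -0.8] 0.3
```

View pics/side4.png

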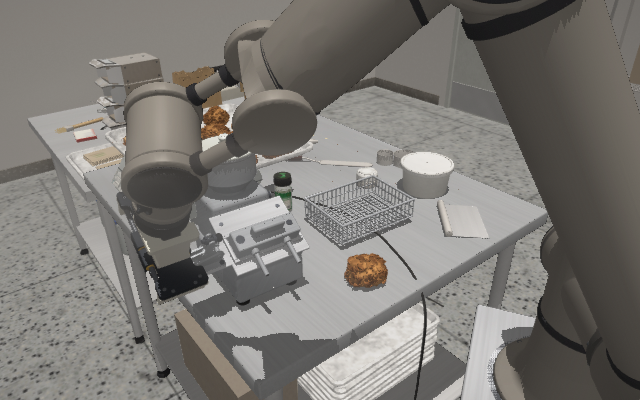

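```bash
python3 -m jog '{"xyz":[[0.1,-0.07,-0.22],[0,0,0]],"angular":[[0,0,0],[0,0,0]]}' 1; python3 -m jog '{"xyz":[[-0.41,0.28,0.87],[-0.41,0.28,0.87],[-0.41,0.28,0.87],[-0.41,0.28,0.87],[-0.41,0.28,0.87],[-0.41,0.28,0.87],[-0.41,0.28,0.87],[-0.41,0.28,0.87],[-0.41,0.28,0.87],[-0.41,0.28,0.87]],"angular":[[0,0,0],[0,0,0],[0,0,0],[0,0,0],[0,0,0],[0,0,0],[0,0,0],[0,0,0],[0,0,0],[0,0,0]]}' -1
python3 -c "
from h import *;st((0,-79,180))"; python3 cap.py 5 side scene
```

```text
time: 3.85
tool_pos: [655.9, 135.0, 158.7]
tcp_rot: [-3.137, -0.529, -0.597]
contact_force: [-3.2, 1.9, 3.0]
grip_width: 0.6
time: 4.85
tool_pos: [566.8, 189.2, 341.5]
tcp_rot: [-3.137, -0.529, -0.601]
contact_force: [-0.7, -0.0, 0.4]
grip_width: 76.0
t 4.85 pin [  1.2  97.4 219.2] F [-0.7 -0.   0.4] w 76.0
d/20 world [-4.21 -7.81 -1.73]
rot/6deg [-0.01  0.06 -0.02]
4.85 [566.8 189.2 341.5] [-3.137 -0.529 -0.601] [ 0.42  0.28  1.42 -0.48  1.19  1.15] [-0.7 -0.   0.4] 76.0
```

```bash
python3 - <<'E'
import cv2
s=cv2.imread('pics/side5.png');c=cv2.imread('pics/scene5.png')
import numpy as np
a=cv2.resize(s[140:320,140:320],(590,590),interpolation=cv2.INTER_CUBIC)
cv2.imwrite('pics/s5c.png',a)
cv2.imwrite('pics/c5c.png',cv2.resize(c[110:390,230:440],None,fx=2.1,fy=2.1,interpolation=cv2.INTER_CUBIC))
E
```

```text
(no output)
```

View pics/s5c.png

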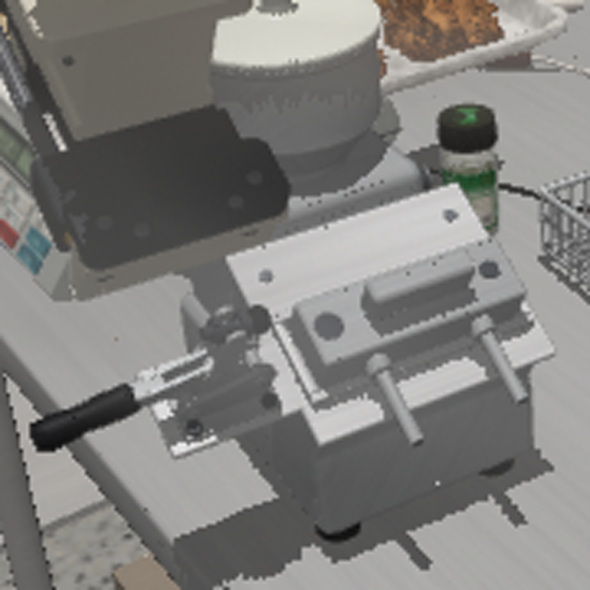

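View pics/c5c.png

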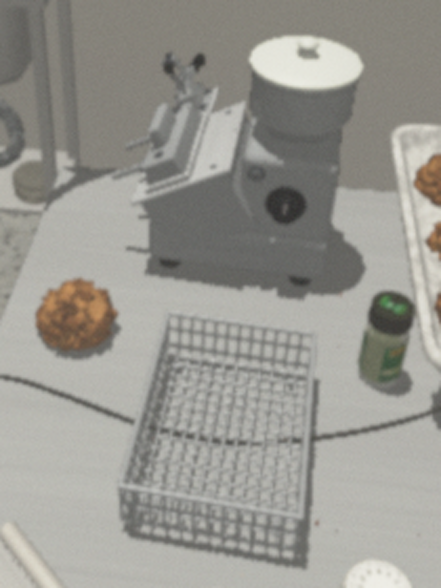

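```bash
python3 - <<'E'
from h import *
s=camera_params('scene')
C=np.array([ray(s,np.array(u)/2.1+[230,110],68) for u in [(170,317),(315,334),(305,513),(124,487)]])
print(C.round(1));print(C.mean(0)); 
for i in range(4): d=C[(i+1)%4]-C[i];print(np.linalg.norm(d).round(1),np.degrees(np.arctan2(d[1],d[0])).round(1))
for n,u in dict(bun=(76,345),shaker=(388,375)).items(): print(n,ray(s,np.array(u)/2.1+[230,110],0))
import cv2
a=cv2.imread('pics/side5.png')[165:260,290:430];cv2.imwrite('pics/s5b.png',cv2.resize(a,None,fx=4,fy=4,interpolation=cv2.INTER_CUBIC))
E
```

```text
[[ 455.7 -240.4   68. ]
 [ 585.6 -321.9   68. ]
 [ 469.2 -497.2   68. ]
 [ 337.9 -413.9   68. ]]
[ 462.11144409 -368.32947625   68.        ]
153.3 -32.1
210.5 -123.6
155.5 147.6
209.7 55.8
bun [ 367.93708129 -177.47493706    0.        ]
shaker [ 669.268541   -352.74014995    0.        ]
```

View pics/s5b.png

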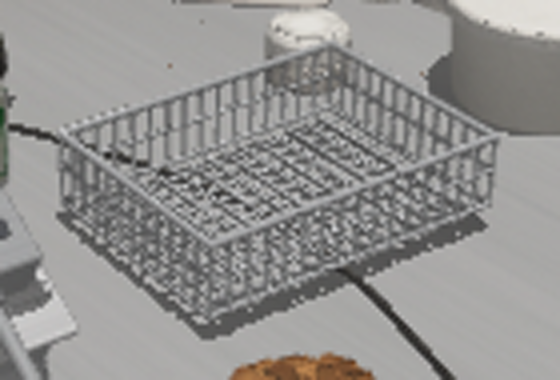

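```bash
python3 - <<'E'
from h import *
s=camera_params('side')
C=np.array([ray(s,np.array(u)/4+[290,165],68) for u in [(212,242),(62,133),(328,45),(500,138)]])
print(C.round(1));print(C.mean(0)); 
for i in range(4): d=C[(i+1)%4]-C[i];print(np.linalg.norm(d).round(1),np.degrees(np.arctan2(d[1],d[0])).round(1))
E
```

```text
[[ 453.2 -232.9   68. ]
 [ 580.3 -317.9   68. ]
 [ 460.9 -490.4   68. ]
 [ 328.3 -406.    68. ]]
[ 455.65420677 -361.79387449   68.        ]
152.9 -33.8
209.7 -124.7
157.2 147.5
213.4 54.2
```

```bash
python3 -m jog '{"xyz":[[-0.35,-0.95,-0.43],[-0.35,-0.95,-0.43],[-0.35,-0.95,-0.43],[-0.35,-0.95,-0.43],[-0.35,-0.95,-0.43],[-0.35,-0.95,-0.43],[-0.35,-0.95,-0.43],[-0.35,-0.95,-0.43],[-0.35,-0.95,-0.43],[-0.35,-0.95,-0.43]],"angular":[[0,0.03,0],[0,0.03,0],[0,0,0],[0,0,0],[0,0,0],[0,0,0],[0,0,0],[0,0,0],[0,0,0],[0,0,0]]}' -1
python3 cap.py 6 wrist; python3 -c "
from h import *;st((0,0,110),frame='seat')"
```

```text
time: 5.95
tool_pos: [492.1, -8.3, 247.2]
tcp_rot: [-3.139, -0.522, -0.597]
contact_force: [0.3, -0.4, -0.3]
grip_width: 91.5
5.95 [492.1  -8.3 247.2] [-3.139 -0.522 -0.597] [ 0.01  0.08  1.94 -0.44  0.73  0.87] [ 0.3 -0.4 -0.3] 91.5
t 6.0 seat [ -4.5 -11.5 135.3] F [-1.2 -0.8 -1.5] w 91.7
d/20 world [ 1.01  0.01 -0.98]
rot/6deg [-0.02 -0.04 -0.03]
```

View pics/wrist6.png

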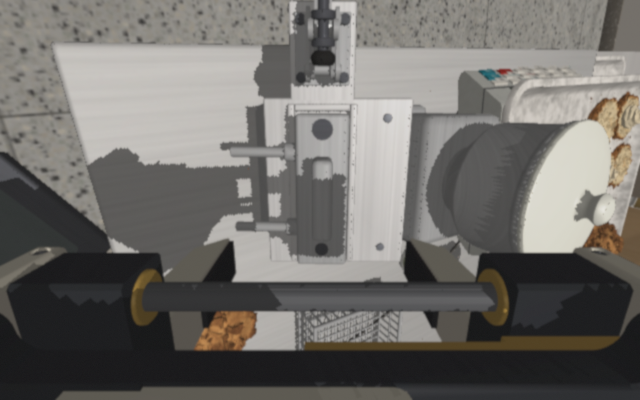

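```bash
python3 - <<'E'
import cv2,json
from h import *
w=cv2.imread('pics/wrist6.png');cv2.imwrite('pics/w6c.png',cv2.resize(w[90:270,225:420],None,fx=3.2,fy=3.2,interpolation=cv2.INTER_CUBIC))
p={k:np.array(x) for k,x in json.load(open('pics/wrist6.json')).items()}
v=np.load('seat.npy');R=seatR(v[3])
for c in [(-22,66,32),(22,66,32),(-22,-66,32),(22,-66,32),(-78,34,18),(-78,-34,18),(-8,33,58),(8,33,58),(8,-33,58)]:
    print(c,((proj(p,R@np.array(c)+v[:3])[0]-[225,90])*3.2).round(0))
E
```

```text
(-22, 66, 32) [224.  67.]
(22, 66, 32) [403.  68.]
(-22, -66, 32) [232. 555.]
(22, -66, 32) [388. 556.]
(-78, 34, 18) [ 20. 191.]
(-78, -34, 18) [ 38. 430.]
(-8, 33, 58) [279. 218.]
(8, 33, 58) [348. 218.]
(8, -33, 58) [344. 484.]
```

View pics/w6c.png

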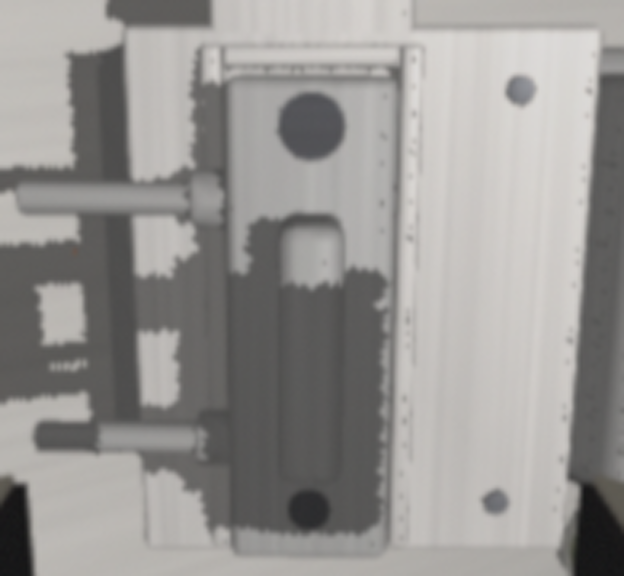

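```bash
python3 -m jog '{"xyz":[[0.5,-0.18,-0.78],[0.5,-0.18,-0.78],[0.5,-0.18,-0.78],[0.5,-0.18,-0.78],[0,0,0]],"angular":[[0,-0.04,-0.03],[0,0,0],[0,0,0],[0,0,0],[0,0,0]]}' -1
python3 -c "
from h import *;st((0.3,-1,36),frame='seat')"
```

```text
time: 6.5
tool_pos: [528.8, -27.2, 178.2]
tcp_rot: [-3.14, -0.52, -0.606]
contact_force: [-0.5, 0.3, 0.3]
grip_width: 91.7
t 6.5 seat [-1.8 -3.7 56.4] F [-0.5  0.3  0.3] w 91.7
d/20 world [ 0.57 -0.23 -0.83]
rot/6deg [-0.03 -0.02  0.05]
```

```bash
python3 -m jog '{"xyz":[[0.29,-0.11,-0.42],[0.28,-0.11,-0.4],[0,0,0]],"angular":[[-0.03,-0.02,0.05],[0,0,0],[0,0,0]]}' -1
python3 -c "
from h import *;st((0.3,-1,36),frame='seat')"; python3 cap.py 7 side
```

```text
time: 6.8
tool_pos: [540.6, -31.7, 161.2]
tcp_rot: [-3.141, -0.524, -0.6]
contact_force: [-0.5, 0.3, -0.4]
grip_width: 91.8
t 6.8 seat [ 0.3 -0.7 35.4] F [-0.5  0.3 -0.4] w 91.8
d/20 world [-0.02 -0.    0.02]
rot/6deg [-0.    0.01 -0.  ]
6.8 [540.6 -31.7 161.2] [-3.141 -0.524 -0.6  ] [-0.05  0.28  1.97 -0.57  0.51  1.  ] [-0.5  0.3 -0.4] 91.8
```

```bash
python3 - <<'E'
import cv2
s=cv2.imread('pics/side7.png');cv2.imwrite('pics/s7c.png',cv2.resize(s[140:320,140:340],None,fx=3,fy=3,interpolation=cv2.INTER_CUBIC))
E
```

```text
(no output)
```

View pics/s7c.png

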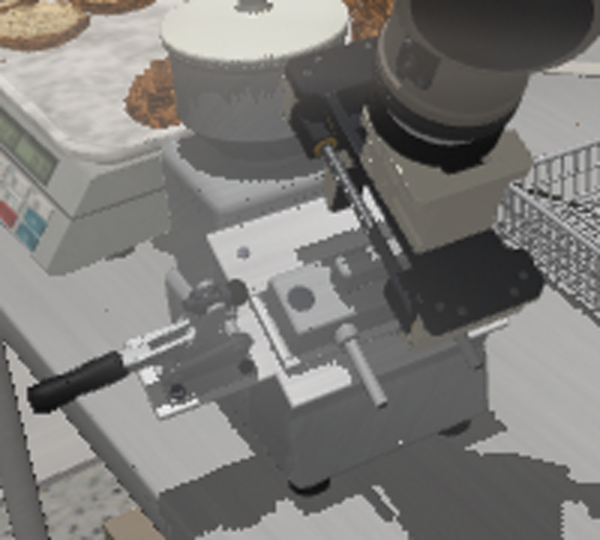

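Aligned over the rib, with free clearance. Closing now. The fingers close on 16 mm.

```bash
python3 -m jog '{"xyz":[[0,0,0],[0,0,0],[0,0,0],[0,0,0],[0,0,0],[0,0,0],[0,0,0],[0,0,0],[0,0,0],[0,0,0]],"angular":[[0,0,0],[0,0,0],[0,0,0],[0,0,0],[0,0,0],[0,0,0],[0,0,0],[0,0,0],[0,0,0],[0,0,0]]}' 1
python3 -m jog '{"xyz":[[0,0,0],[0,0,0],[0,0,0]],"angular":[[0,0,0],[0,0,0],[0,0,0]]}' 1
python3 -c "
from h import *;st((0.3,-1,36),frame='seat')"
```

```text
time: 7.85
tool_pos: [539.8, -30.9, 163.1]
tcp_rot: [-3.139, -0.525, -0.601]
contact_force: [-8.2, 6.6, 2.8]
grip_width: 16.7
time: 8.15
tool_pos: [539.0, -30.8, 162.3]
tcp_rot: [-3.141, -0.524, -0.6]
contact_force: [-1.2, 1.5, -0.3]
grip_width: 15.5
t 8.15 seat [-0.7 -0.8 37.3] F [-1.2  1.5 -0.3] w 15.5
d/20 world [ 0.06 -0.05 -0.03]
rot/6deg [-0.01  0.   -0.  ]
```

```bash
python3 -m jog '{"xyz":[[-0.1,0.07,0.22],[-0.1,0.07,0.22],[-0.2,0.14,0.43],[-0.2,0.14,0.43],[-0.3,0.2,0.65],[-0.41,0.28,0.87],[-0.41,0.28,0.87]],"angular":[[0,0,0],[0,0,0],[0,0,0],[0,0,0],[0,0,0],[0,0,0],[0,0,0]]}' 1
python3 cap.py 8 side wrist;python3 -c "
from h import *;st((0.3,-1,36),frame='seat')"
```

```text
time: 8.85
tool_pos: [499.6, -6.1, 237.0]
tcp_rot: [3.138, -0.515, -0.6]
contact_force: [0.2, 1.1, -5.1]
grip_width: 15.5
8.85 [499.6  -6.1 237. ] [ 3.138 -0.515 -0.6  ] [ 0.02  0.11  1.93 -0.45  0.73  0.9 ] [ 0.2  1.1 -5.1] 15.5
t 8.95 seat [ -2.   -1.7 126.7] F [-0.  -0.6 -3.8] w 15.9
d/20 world [ 1.97 -1.31 -3.87]
rot/6deg [-0.02 -0.03  0.  ]
```

View pics/side8.png

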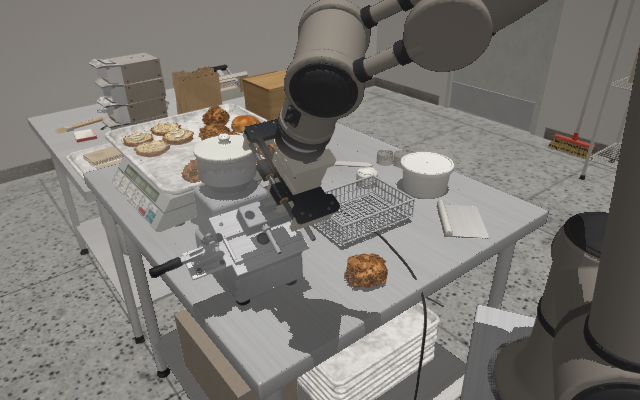

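View pics/wrist8.png

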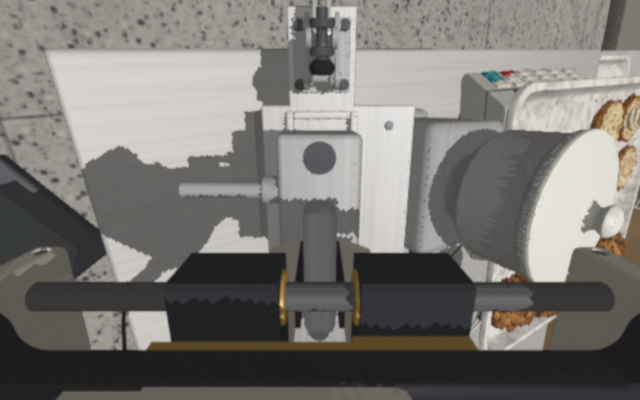

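```bash
python3 -m jog '{"xyz":[[-0.06,-0.7,0.2],[-0.06,-0.92,0.1],[-0.06,-0.92,0.02],[-0.06,-0.92,0.02],[-0.06,-0.92,0.02],[-0.06,-0.92,0.02],[-0.06,-0.92,0.02],[-0.06,-0.92,0.02],[-0.06,-0.92,0.02],[-0.06,-0.92,0.02]],"angular":[[0.28,0.41,0],[0.28,0.41,0],[0.28,0.41,0],[0.28,0.41,0],[0.28,0.41,0],[0.28,0.41,0],[0.28,0.41,0],[0.28,0.41,0],[0.28,0.41,0],[0.28,0.41,0]]}' 1
cat >> h.py <<'E'
def st2(tgt,yaw=-.59):
    from plant import bot
    o=bot.get_obs();print('d/20',((np.array(tgt)-o['tool_pos'])/20).round(2),'F',o['contact_force'].round(1),'w',round(o['grip_width'],1),round(o['time'],2))
    Rt=Ro.from_euler('z',yaw).as_matrix()@np.diag([1,-1,-1]);c=Ro.from_euler('xyz',o['tcp_rot']).as_matrix();print('rot/6',(Ro.from_matrix(Rt@c.T).as_rotvec(degrees=True)/6).round(2))
E
python3 -c "
from h import *;st2((474,-375,180))"
```

```text
time: 9.95
tool_pos: [485.8, -190.0, 245.7]
tcp_rot: [-3.138, 0.02, -0.593]
contact_force: [0.3, 0.3, -4.3]
grip_width: 15.9
d/20 [-0.59 -9.25 -3.28] F [ 0.3  0.3 -4.3] w 15.9 9.95
rot/6 [-0.13 -0.14  0.03]
```

```bash
python3 -m jog '{"xyz":[[-0.06,-0.93,-0.1],[-0.06,-0.93,-0.1],[-0.06,-0.93,-0.3],[-0.06,-0.93,-0.3],[-0.06,-0.93,-0.3],[-0.06,-0.93,-0.3],[-0.06,-0.93,-0.3],[-0.06,-0.93,-0.4],[-0.06,-0.93,-0.4],[-0.06,-0.93,-0.4]],"angular":[[-0.13,-0.14,0.03],[0,0,0],[0,0,0],[0,0,0],[0,0,0],[0,0,0],[0,0,0],[0,0,0],[0,0,0],[0,0,0]]}' 1
python3 -c "
from h import *;st2((474,-375,180))"; python3 cap.py 9 wrist scene side
```

```text
time: 10.95
tool_pos: [474.0, -391.2, 179.9]
tcp_rot: [3.138, -0.001, -0.591]
contact_force: [0.1, 0.1, -5.0]
grip_width: 15.9
d/20 [0.   0.81 0.  ] F [ 0.1  0.1 -5. ] w 15.9 10.95
rot/6 [ 0.03 -0.01  0.01]
10.95 [ 474.  -391.2  179.9] [ 3.138e+00 -1.000e-03 -5.910e-01] [-0.81  0.54  1.33 -0.    1.26 -0.22] [ 0.1  0.1 -5. ] 15.9
```

View pics/wrist9.png

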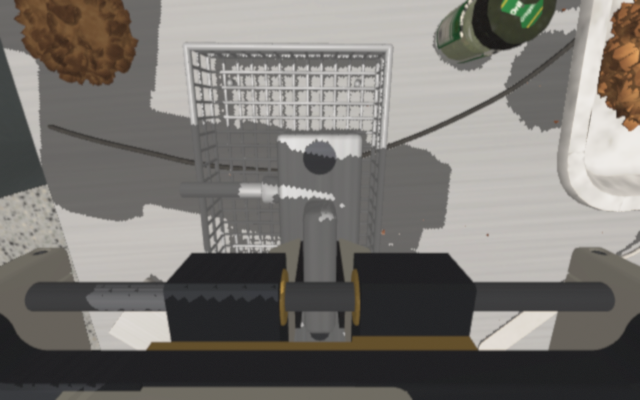

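View pics/scene9.png

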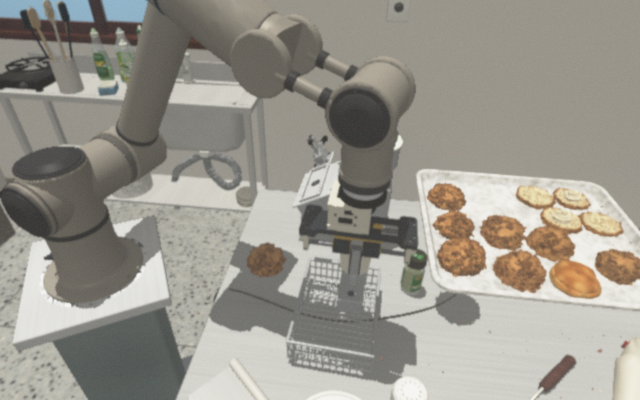

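View pics/side9.png

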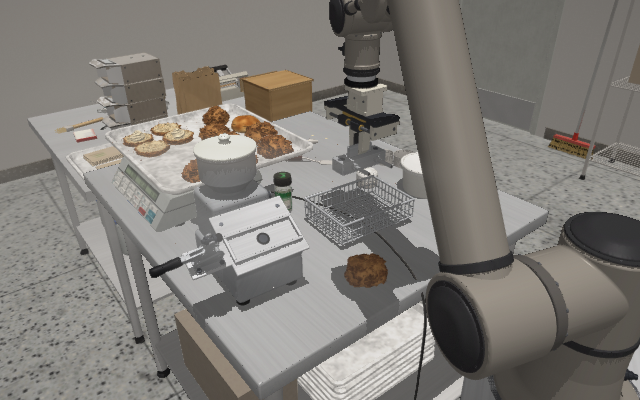

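```bash
python3 - <<'E'
import json
from h import *
p={k:np.array(x) for k,x in json.load(open('pics/wrist9.json')).items()}
a,b=ray(p,(187,46),68),ray(p,(391,46.5),68);print(a,b,np.linalg.norm(b-a),np.arctan2(*(b-a)[1::-1]))
e=ray(p,(376,235),68);f=ray(p,(207,235),68);print(e,f,np.linalg.norm(e-f))
x=(b-a)/np.linalg.norm(b-a);y=np.array([-x[1],x[0],0])
print('centre',(a+b)/2-y*107)
E
python3 -c "
import cv2;w=cv2.imread('pics/wrist9.png');cv2.imwrite('pics/w9c.png',cv2.resize(w[30:260,150:420],None,fx=2.5,fy=2.5,interpolation=cv2.INTER_CUBIC))"
```

```text
[ 458.50708109 -234.66888701   68.        ] [ 587.52346987 -321.52352797   68.        ] 155.52799500691924 -0.5925163619172071
[ 498.34729715 -448.33493183   68.        ] [ 371.58745066 -363.32882236   68.        ] 152.6240391669758
centre [ 463.26110336 -366.85677821   68.        ]
```

View pics/w9c.png

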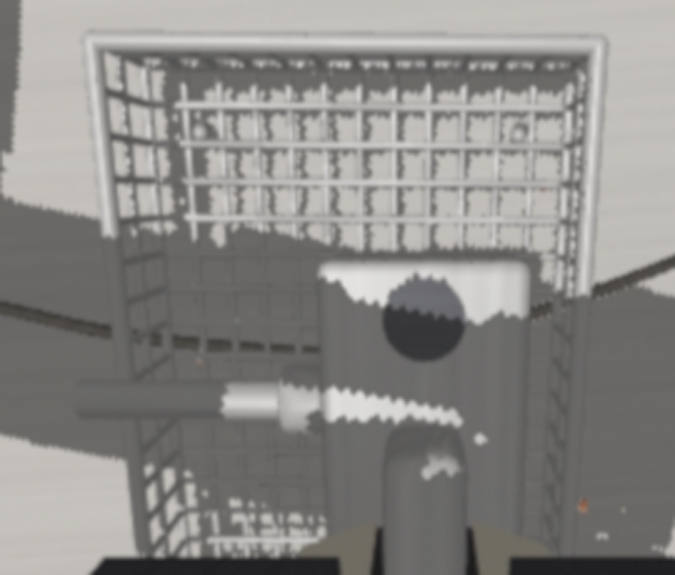

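```bash
python3 -m jog '{"xyz":[[0.1,0.76,0],[0,0,-0.2],[0,0,-0.6],[0,0,-0.8],[0,0,-0.8],[0,0,-0.8],[0,0,-0.8],[0,0,-0.5],[0,0,-0.3],[0,0,0]],"angular":[[0.03,0,0],[0,0,0],[0,0,0],[0,0,0],[0,0,0],[0,0,0],[0,0,0],[0,0,0],[0,0,0],[0,0,0]]}' 1
python3 -c "
from h import *;st2((476,-376,55.5))"; python3 cap.py 10 wrist scene side
```

```text
time: 12.1
tool_pos: [477.3, -368.9, 77.9]
tcp_rot: [-3.141, 0.001, -0.585]
contact_force: [-0.6, -0.6, -3.9]
grip_width: 15.6
d/20 [-0.07 -0.35 -1.12] F [-0.6 -0.6 -3.9] w 15.6 12.1
rot/6 [-0.01 -0.01 -0.04]
12.1 [ 477.3 -368.9   77.9] [-3.141e+00  1.000e-03 -5.850e-01] [-0.79  0.63  1.48  0.    1.03 -0.2 ] [-0.6 -0.6 -3.9] 15.6
```

View pics/wrist10.png

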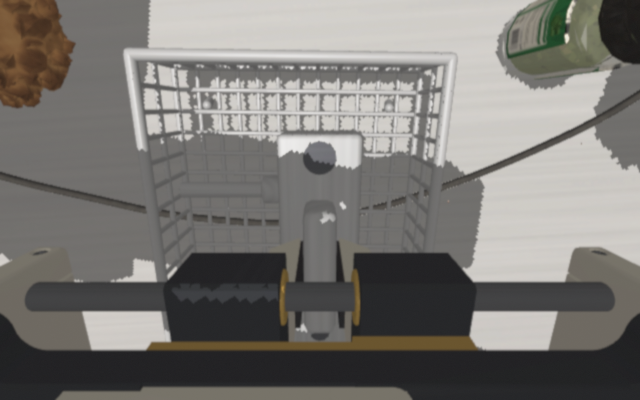

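View pics/side10.png

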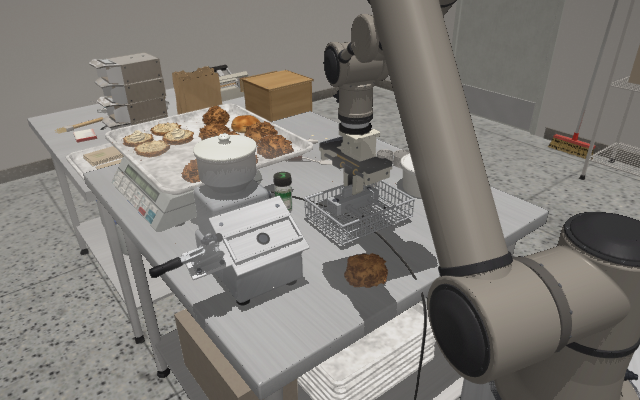

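```bash
python3 -m jog '{"xyz":[[0,-0.15,-0.3],[0,-0.1,-0.3],[0,0,-0.2],[0,0,-0.1],[0,0,0]],"angular":[[0,0,-0.04],[0,0,0],[0,0,0],[0,0,0],[0,0,0]]}' 1
python3 -c "
from h import *;st2((476,-376,55.5))"
```

```text
time: 12.75
tool_pos: [478.6, -376.4, 61.7]
tcp_rot: [3.141, -0.005, -0.591]
contact_force: [-0.6, -1.5, -3.8]
grip_width: 15.9
d/20 [-0.13  0.02 -0.31] F [-0.6 -1.5 -3.8] w 15.9 12.75
rot/6 [0.03 0.04 0.01]
```

```bash
python3 -m jog '{"xyz":[[0,0,-0.1],[0,0,-0.1],[0,0,0]],"angular":[[0.03,0.04,0],[0,0,0],[0,0,0]]}' 1
python3 -c "
from h import *;st2((476,-376,55.5))"
python3 -m jog '{"xyz":[[0,0,-0.06],[0,0,0]],"angular":[[0,0,0],[0,0,0]]}' 1
python3 -c "
from h import *;st2((476,-376,55.5))"
```

```text
time: 13.05
tool_pos: [478.7, -376.4, 57.5]
tcp_rot: [3.141, 0.0, -0.591]
contact_force: [-0.1, 0.3, -3.7]
grip_width: 15.8
d/20 [-0.14  0.02 -0.1 ] F [-0.1  0.3 -3.7] w 15.8 13.05
rot/6 [ 0.   -0.    0.01]
time: 13.25
tool_pos: [478.8, -376.4, 56.3]
tcp_rot: [3.141, 0.0, -0.591]
contact_force: [0.4, -0.2, -4.3]
grip_width: 16.0
d/20 [-0.14  0.02 -0.04] F [ 0.4 -0.2 -4.3] w 16.0 13.25
rot/6 [ 0.   -0.    0.01]
```

```bash
for i in 1 2; do python3 -m jog '{"xyz":[[0,0,-0.05],[0,0,0]],"angular":[[0,0,0],[0,0,0]]}' 1; done
```

```text
time: 13.45
tool_pos: [478.9, -376.5, 55.3]
tcp_rot: [3.141, 0.0, -0.591]
contact_force: [0.1, -0.1, -3.7]
grip_width: 15.7
time: 13.65
tool_pos: [479.1, -376.7, 55.4]
tcp_rot: [3.141, -0.001, -0.59]
contact_force: [0.1, 1.0, -4.1]
grip_width: 15.6
```

```bash
python3 -m jog '{"xyz":[[0,0,-0.05],[0,0,0]],"angular":[[0,0,0],[0,0,0]]}' 1; python3 -m jog '{"xyz":[[0,0,-0.05],[0,0,0]],"angular":[[0,0,0],[0,0,0]]}' 1
```

```text
time: 13.85
tool_pos: [479.2, -376.8, 55.2]
tcp_rot: [3.141, -0.002, -0.59]
contact_force: [0.6, 1.4, -4.8]
grip_width: 16.3
time: 14.05
tool_pos: [479.3, -376.8, 55.2]
tcp_rot: [3.141, -0.002, -0.59]
contact_force: [-0.0, 0.4, -3.8]
grip_width: 16.0
```

```bash
python3 -m jog '{"xyz":[[0,0,-0.1]],"angular":[[0,0,0]]}' 1;  python3 cap.py 11 scene side
```

```text
time: 14.15
tool_pos: [479.3, -376.9, 55.0]
tcp_rot: [3.14, -0.003, -0.59]
contact_force: [-8.4, 6.9, 27.0]
grip_width: 16.0
14.15 [ 479.3 -376.9   55. ] [ 3.14e+00 -3.00e-03 -5.90e-01] [-0.79  0.67  1.49 -0.    0.98 -0.2 ] [-8.4  6.9 27. ] 16.0
```

```bash
python3 - <<'E'
import cv2
s=cv2.imread('pics/side11.png');cv2.imwrite('pics/s11c.png',cv2.resize(s[120:260,280:430],None,fx=4,fy=4,interpolation=cv2.INTER_CUBIC))
E
```

```text
(no output)
```

View pics/s11c.png

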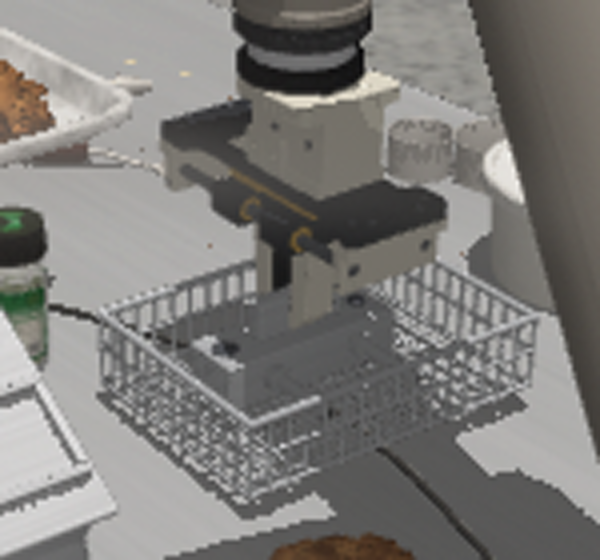

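```bash
python3 -m jog '{"xyz":[[0,0,0],[0,0,0]],"angular":[[0,0,0],[0,0,0]]}' 1; python3 -m jog '{"xyz":[[0,0,0],[0,0,0],[0,0,0],[0,0,0],[0,0,0],[0,0,0]],"angular":[[0,0,0],[0,0,0],[0,0,0],[0,0,0],[0,0,0],[0,0,0]]}' 0.13
```

```text
time: 14.45
tool_pos: [479.4, -377.0, 55.1]
tcp_rot: [3.14, -0.004, -0.59]
contact_force: [-0.6, -1.5, -2.2]
grip_width: 15.9
time: 15.05
tool_pos: [480.2, -378.0, 55.0]
tcp_rot: [3.14, -0.006, -0.59]
contact_force: [-0.6, -0.5, 0.5]
grip_width: 39.7
```

```bash
python3 -m jog '{"xyz":[[0,0,0.2],[0,0,0.5],[0,0,1],[0,0,1],[0,0,1],[0,0,1],[0,0,1],[0,0,1],[0,0,1],[0,0,1]],"angular":[[0,0,0],[0,0,0],[0,0,0],[0,0,0],[0,0,0],[0,0,0],[0,0,0],[0,0,0],[0,0,0],[0,0,0]]}' 0.13; python3 cap.py 12 scene side wrist
python3 - <<'E'
import cv2
s=cv2.imread('pics/side12.png');cv2.imwrite('pics/s12c.png',cv2.resize(s[160:290,140:430],None,fx=2.7,fy=2.7,interpolation=cv2.INTER_CUBIC))
s=cv2.imread('pics/scene12.png');cv2.imwrite('pics/c12c.png',cv2.resize(s[120:390,220:440],None,fx=2.2,fy=2.2,interpolation=cv2.INTER_CUBIC))
E
```

```text
time: 16.05
tool_pos: [478.8, -376.4, 240.3]
tcp_rot: [3.14, -0.005, -0.59]
contact_force: [0.5, -0.2, 0.1]
grip_width: 40.5
16.05 [ 478.8 -376.4  240.3] [ 3.14  -0.005 -0.59 ] [-0.79  0.49  1.26 -0.    1.39 -0.2 ] [ 0.5 -0.2  0.1] 40.5
```

View pics/s12c.png

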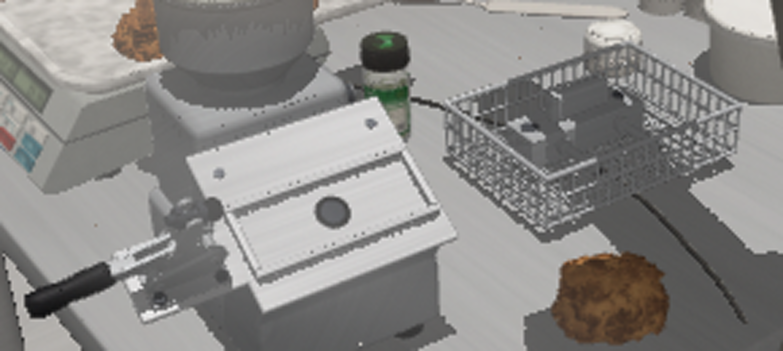

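View pics/wrist12.png

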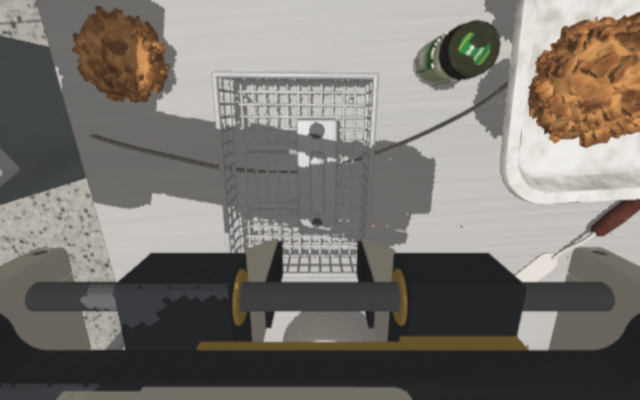

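View pics/c12c.png

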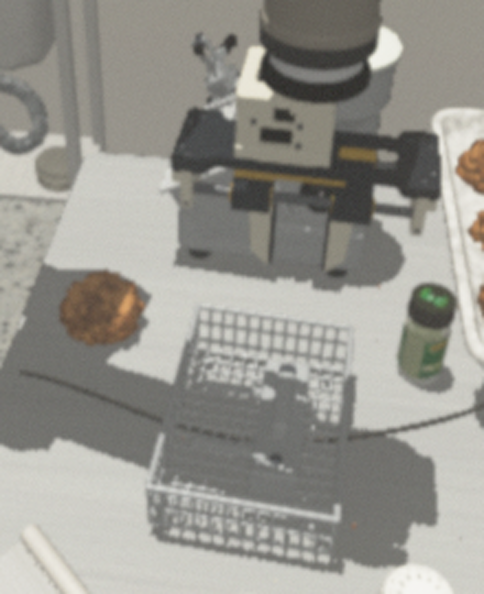

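The block lies flat in the basket with its rib up and both tubes inside the walls. The wrist view shows it at columns 297–337, rows 120–225. The clamp is still open and the bun and shaker are where they were.

```bash
python3 -c "
from plant import bot
print(bot.close_job()); o=bot.get_obs(); print(o['time'],o['contact_force'])"
```

```text
the job is handed in; nothing more can be done
None
the job is handed in; nothing more can be done
```

The job is done and handed in at about 16 s of the 54 s allowed. The injector block is in the wash basket and the clamp is open.

**What I did**
- **Clamp:** I pushed the handle over to its stop with the closed fingers.
- **Block:** I gripped it by the rib, lifted it square off the sloping seat and levelled it. I then lowered it to the basket floor, opened the fingers part way to clear the wall, and raised the gripper about 185 mm.

**Last checks**
- **Position:** In the wrist and side pictures the block lies flat with the rib up, and the block and tubes are inside the basket walls.
- **Clamp:** The handle is over and the arm upright in the side view.
- **Bystanders:** The bun and shaker look unmoved in the pictures. I compared them by eye and did not measure them again.
- **Gripper:** It is well clear of everything, with a contact force of about 0 N.

**Two things that did not go as cleanly**
- **Touchdown:** The last 1 mm steps onto the basket floor barely showed in the force reading. A final 2 mm step then gave a brief press of about 27 N before I released.
- **Basket position:** The scene and side views disagreed by about 9 mm on the basket's centre. The wrist view came out about 5 mm from their average, and the placing allowed enough room for that.

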